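Open the canister whose cap may be reverse-threaded

TASK

Slide the blue canister along its rail until its white pointer is at the white line of the green mark. There, unscrew the canister's cap: its thread may be ordinary or reverse, so try gently both ways to find which way it loosens, then lift it clear off the neck and finish while still holding it level, well above the canister, with the canister still at the green mark. Leave the spare cap on its post and the other things on the counter where they are.

Things in the scene. Friction and masses are not known exactly. Their poses are not given: they have to be found in the camera images.
- dock: Grey dock fixed to the counter: a base plate 140 x 345 x 12 mm with a rail along the dock's y. Origin on the counter, under the middle of the rail's travel; x points away from the robot across the rail, z up. Its yaw and place vary.
- pointer (a point): Tip of the small white pointer on the far side of the canister's carriage, 21 mm above the counter. It moves with the canister, 49 mm beyond (+x of the dock) the canister's axis. Same axes as the dock.
- shoulder (a point): On the upright axis of the blue canister (66 mm across, silver band), at its shoulder 85 mm above the counter, where the cap's lower rim rests. Same axes as the dock. It starts at the middle of the rail and slides 85 mm either way along the dock's y; needs about 4 N, stays where left, can neither turn nor lift. It may be slid by gripping its cap's grip bar.
- neck_top (a point): Top of the canister's neck, hidden in the cap, 23 mm above shoulder. Neck 24 mm across. Its quarter-turn thread is of unseen hand: turned the wrong way it meets a hard stop after 0.1 to 0.2 rad (never force it past 2 N m); the right way it turns freely, is unlocked from 1.1 to 1.35 rad, then stops. It does not rise as it turns. Unlocked it lifts straight off; locked it lifts 1 mm.
- post_top (a point): Top of the peg (25 mm across, 20 mm high) of the aluminium park post that carries the spare cap; the post is 66 mm across, its shoulder 85 mm above the counter, fixed at y = -185 mm of the dock.
- mark_green: Green plate 20 x 30 x 4 mm with a white line across its middle, fixed on the dock's base on the far side of the rail, to the left or right of the start (50 to 75 mm along the rail). Origin: middle of its underside, on the line; same axes as the dock. The canister is in place when its pointer has the same y along the rail as this origin.
- mark_red: The like red plate on the other side of the start; not wanted.
- cap_1: One of two caps that look alike: black, ribbed, 62 mm across, 29 mm high; on top an orange grip bar 46 mm long (cap's x), 14 mm thick (cap's y), from 29 to 59 mm above the origin. Origin: centre of its lower rim, z up. At the start one closes the canister (origin at shoulder), the other is spare, on the post; which varies. Bars then lie along the dock's x. 50 to 100 g.
- cap_2: One of two caps that look alike: black, ribbed, 62 mm across, 29 mm high; on top an orange grip bar 46 mm long (cap's x), 14 mm thick (cap's y), from 29 to 59 mm above the origin. Origin: centre of its lower rim, z up. At the start one closes the canister (origin at shoulder), the other is spare, on the post; which varies. Bars then lie along the dock's x. 50 to 100 g.
- oil_filter: Orange spin-on filter, 68 mm across, 72 mm high, bystander. Origin: centre of its underside.
- brass_elbow: Brass elbow, 49 x 51 x 27 mm, bystander. Origin: centre of its underside.
- filter_box: White box with a red band, 69 x 68 x 85 mm, bystander. Origin: centre of its underside.

How it is judged:
On the way, in this order (a step that is already met when the one before it is completed fails the run):
1. the canister, its cap still on, has been slid to the green mark (pointer within 7 mm of the line) (y of pointer in the frame of mark_green between -0.007 and 0.007 m and distance between any of cap_1, cap_2 and shoulder below 0.008 m), for 0.2 s.
2. with the canister at the green mark, its cap is lifted off in the gripper, over 25 mm above the shoulder (y of pointer in the frame of mark_green between -0.007 and 0.007 m and (((z of cap_1 in the frame of shoulder above 0.025 m and contact force between the fingers and cap_1 above 1 N) and (y of cap_2 in the frame of dock between -0.195 and -0.175 m and x of cap_2 in the frame of dock between -0.01 and 0.01 m and height (world z) of cap_2 below 0.09 m and angle between cap_2's own z axis and vertical below 0.1 rad)) or ((z of cap_2 in the frame of shoulder above 0.025 m and contact force between the fingers and cap_2 above 1 N) and (y of cap_1 in the frame of dock between -0.195 and -0.175 m and x of cap_1 in the frame of dock between -0.01 and 0.01 m and height (world z) of cap_1 below 0.09 m and angle between cap_1's own z axis and vertical below 0.1 rad)))), for 0.2 s.
At the end, for the whole second after the job is handed in: The pointer is within 7 mm of the green mark's line along the rail; the canister's cap is held still by the fingers, its lower rim at least 40 mm above the shoulder and tilted less than 0.35 rad, touching neither dock nor canister; the spare cap is still upright on the park post (y of pointer in the frame of mark_green between -0.007 and 0.007 m and (((z of cap_1 in the frame of shoulder above 0.04 m and contact force between the fingers and cap_1 above 1 N) and angle between cap_1's own z axis and vertical below 0.35 rad and linear speed of cap_1 below 0.05 m/s and contact force between cap_1 and dock below 0.1 N and (y of cap_2 in the frame of dock between -0.195 and -0.175 m and x of cap_2 in the frame of dock between -0.01 and 0.01 m and height (world z) of cap_2 below 0.09 m and angle between cap_2's own z axis and vertical below 0.1 rad)) or ((z of cap_2 in the frame of shoulder above 0.04 m and contact force between the fingers and cap_2 above 1 N) and angle between cap_2's own z axis and vertical below 0.35 rad and linear speed of cap_2 below 0.05 m/s and contact force between cap_2 and dock below 0.1 N and (y of cap_1 in the frame of dock between -0.195 and -0.175 m and x of cap_1 in the frame of dock between -0.01 and 0.01 m and height (world z) of cap_1 below 0.09 m and angle between cap_1's own z axis and vertical below 0.1 rad)))); the arm keeps its last pose, push and grip.
It fails at once if a bystander is shifted by more than 20 mm (distance of any of oil_filter, brass_elbow, filter_box from where it was at the start of the episode above 0.02 m).
It fails at once if a cap is forced: pressed against the dock or canister with more than 100 N in all (about 2 N m on the stop) (contact force between any of cap_1, cap_2 and dock above 100 N).
It also fails if it takes over 51 s, if anything falls off the work surface, if the arm or the gripper's body presses on something with over 40 N, if the wrist force passes 120 N, or if a joint passes its speed limit or range.

ROBOT

A 6-joint arm with a two-finger parallel gripper is mounted at the origin on the work surface; the furniture and walls round the work are solid. World frame = base frame: x ahead of the robot, y to its left, z up, the work surface at z = 0. Lengths are in m, angles in rad, forces in N, time in s.
With the tool pointing down it reaches from about 0.3 to 0.875 m from the base axis. Payload 6.4 kg.
Tool frame: the origin (TCP) lies at the very end of the fingers, on their centre line; the grasp point (between the pads) lies 19 mm behind it; z points along the fingers, y is the line along which they close (so a half turn about z gives the same grasp; the last joint's range is limited). The gripper opens to 85 mm and grips with 20 to 120 N. Pads are 22 mm wide; open, the fingers measure 114 mm over their backs; the gripper's body (76 mm by 85 mm) begins 54 mm behind the grasp point. The pads swing forward as they close: fully open they stand 13 mm farther back than shut.
Start: joints at [-1.378, 0.181, 1.607, -0, 1.354, -0.206], TCP at [0.223, -0.53, 0.203] pointing down, gripper open.
Joint ranges: [-2.99, 2.99], [-0.89, 2.07], [0.3, 2.58], [-1.14, 4.28], [0, 2.63], [-3.12, 3.12]. Speed limits (rad/s): [2.57, 2.57, 3.01, 3.14, 3.14, 3.14].

INTERFACE

Orientations are given as a unit quaternion [w, x, y, z].
In Python, from bench import ctrl gives the robot as it stands.
- The arm moves only by the shell command python3 jog.py 'ROWS'. ROWS is a JSON list of rows, 1 to 10 of them, each written [[dx, dy, dz], [rx, ry, rz], opening]: dx, dy, dz in normalised numbers (1 is 1 m), then a rotation vector rx, ry, rz in a scale on which 1.0 is 120 degrees, then the opening from 0.0 (shut) to 1.0 (fully open); each row is the pose to reach, as a shift and turn from the pose commanded when the command began, along the tool's axes at that moment; what a row does not reach only later rows make up. A row lasts 1/8 s, in which the tool goes at most 0.0625 m and 0.188 rad, less where a joint would pass 70% of its speed; a pose out of reach is approached as far as the arm can. The fingers move at their own pace and stop on an object; the grip force is fixed at half the most. Time passes only in rows, so rows that do not move let the fingers close. It prints the time, the measured TCP pose, the force, the opening and the grip force at its end. No shift or turn number may pass 1 either way. Input that does not fit is refused with a message, and nothing moves.
- ctrl.get_obs(): the state, without advancing time (a new reading comes with each control period).
- ctrl.camera(name): name is "scene" or "top"; returns the picture (480x640x3 uint8, blue, green, red); there is no depth.
- ctrl.camera_params(name): a dict with "fovy" (degrees; the focal length in pixels is half the picture's height over the tangent of half this angle, whatever the lens; pixels are square), "cx", "cy" (the principal point, pixels), "view" (4x4, takes a point from world to camera coordinates). Camera axes: x right, y up, looking along -z (the intrinsics and any distortion apply to the point x, -y, -z); pixel columns grow to the right and rows downward; lengths in m; the calibration is good to about 2 mm. A picture is of the moment at which its call begins. camera_params takes no time and is no camera call.
- ctrl.hand_in(): hands the job in; it is judged then, once.
The state is a dict: "time_s": time; "q": joint angles; "dq": joint speeds; "joint_efforts": joint torques, N m; "eef_pos": TCP position; "eef_rot": TCP orientation; "wrist_force": force on the tool from outside, world axes, zero at the start; "torque": the same for the moment, N m; "opening": opening from 0.0 (shut) to 1.0 (fully open); "grasp_force": force on a finger pad.
Only numpy, scipy, OpenCV 4.12 (cv2) and the standard library are available. Lean on these libraries where they do the work, as an engineer would, in place of code of your own. Each camera call takes 0.05 s, during which the arm holds its last target. There are 200 camera calls.

## Working session

There is one attempt and no reset: what is moved stays moved. The work goes in short steps, Python scripts to look and compute and a shell command to move; the robot and the scene stay as the last step left them, time stands still between calls to the robot, and variables do not carry over. Pictures are saved under pics/ and viewed, at most 10 in all, crops included, and the job is handed in when it is done.

```bash
ls; mkdir -p pics
python3 - <<'E'
from bench import ctrl
import cv2
for n in("scene","top"):
    cv2.imwrite(f"pics/{n}0.png",ctrl.camera(n)); p=ctrl.camera_params(n); print(n,{k:(v if not hasattr(v,'tolist') else v.tolist()) for k,v in p.items()})
o=ctrl.get_obs(); print({k:o[k] for k in("time_s","eef_pos","eef_rot","opening")})
E
```

```text
bench.py
jog.py
pics
scene {'fovy': 44.12050933837979, 'cx': 318.30008820174254, 'cy': 247.36600693073981, 'view': [[0.9985749091876384, 0.05309032013071673, -0.005437706255161899, -0.3977889820906143], [-0.041922591114750204, 0.8433865193505693, 0.53566937128415, -0.0033711625286241484], [0.033024946557487125, -0.5346780310487323, 0.8444103007535647, -1.5034651841946578], [0.0, 0.0, 0.0, 1.0]]}
top {'fovy': 47.08547997959366, 'cx': 315.6236890270286, 'cy': 243.44913674580437, 'view': [[-0.008216738144489722, -0.9997695390428886, 0.019833154470113606, -0.05107054600363841], [0.9958420612164354, -0.006381750286535491, 0.09087278126855063, -0.4080092082803067], [-0.09072526840118154, 0.020497367276087062, 0.9956649956728836, -1.4675040350648925], [0.0, 0.0, 0.0, 1.0]]}
{'time_s': 0.1, 'eef_pos': array([ 0.22319615, -0.52932103,  0.20178757]), 'eef_rot': array([-7.90033716e-04,  9.80184427e-01,  1.98085497e-01,  5.07935979e-06]), 'opening': 1.0014303872128694}
```

View pics/scene0.png

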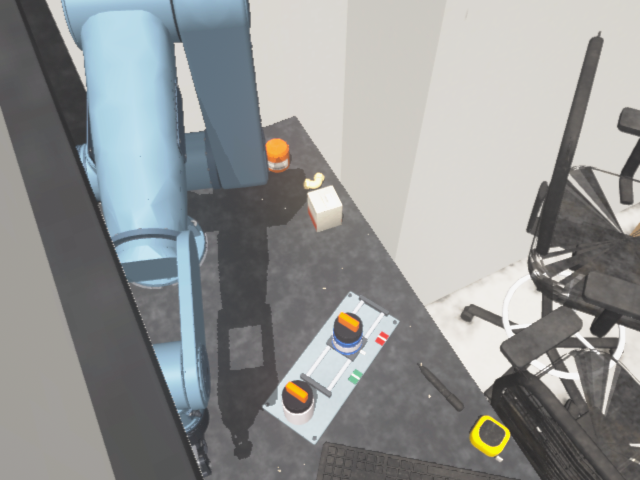

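View pics/top0.png

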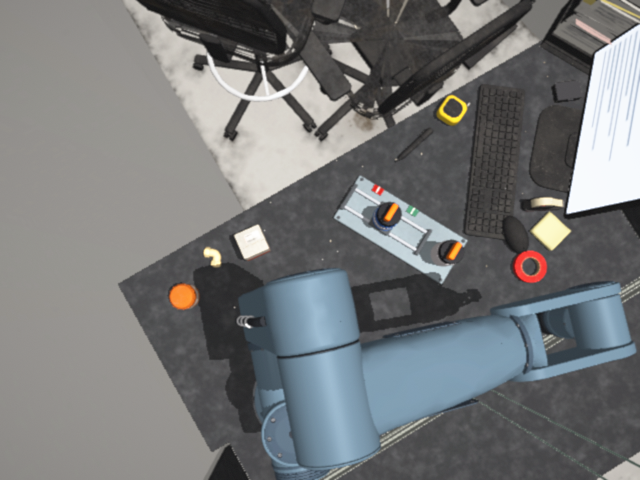

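The scene view shows the dock with the canister's orange bar near (348,322), the post's near (297,392), the green mark at (355,377) and the red at (382,338). In the top view the canister is at (388,214), the post at (453,250), green at (411,211) and red at (377,189). Green is on the post side.

```bash
cat > h.py <<'E'
import numpy as np,cv2
from bench import ctrl
P={n:ctrl.camera_params(n) for n in("scene","top")}
def ray(n,px):
    p=P[n];V=np.array(p["view"]);f=240/np.tan(np.radians(p["fovy"])/2)
    d=np.array([(px[0]-p["cx"])/f,-(px[1]-p["cy"])/f,-1]);R=V[:3,:3]
    return -R.T@V[:3,3],R.T@d
def plane(n,px,z):
    c,d=ray(n,px);return c+d*(z-c[2])/d[2]
def tri(a,b):
    (c1,d1),(c2,d2)=ray("scene",a),ray("top",b)
    s=np.linalg.lstsq(np.c_[d1,-d2],c2-c1,rcond=None)[0]
    p,q=c1+s[0]*d1,c2+s[1]*d2;return (p+q)/2,np.linalg.norm(p-q)
def proj(n,X):
    p=P[n];V=np.array(p["view"]);f=240/np.tan(np.radians(p["fovy"])/2)
    x=V[:3,:3]@X+V[:3,3];return np.array([p["cx"]-f*x[0]/x[2],p["cy"]+f*x[1]/x[2]])
def blobs(img,lo,hi,box,amin=15):
    h=cv2.cvtColor(img,cv2.COLOR_BGR2HSV);m=cv2.inRange(h,lo,hi)
    k=np.zeros_like(m);k[box[1]:box[3],box[0]:box[2]]=1
    m*=k
    n,l,s,c=cv2.connectedComponentsWithStats(m)
    return [(s[i,4],c[i].round(2),cv2.minAreaRect(np.argwhere(l==i)[:,::-1].astype(np.float32))) for i in range(1,n) if s[i,4]>=amin]
BOX={"scene":(255,280,410,450),"top":(325,165,475,290)}
C={"orange":((5,150,215),(22,255,255)),"orall":((3,130,90),(22,255,255)),"green":((50,90,60),(90,255,255)),"red":((170,140,100),(180,255,255)),"red2":((0,140,100),(3,255,255))}
E
python3 - <<'E'
from h import *
for n in P:
    im=cv2.imread(f"pics/{n}0.png")
    print(n,"cam",ray(n,(0,0))[0].round(3))
    for k,(lo,hi) in C.items():
        for b in blobs(im,lo,hi,BOX[n],6): print(k,b[0],b[1],[np.round(x,1) for x in b[2]],plane(n,b[1],.144 if k[0]=='o' else .016).round(4))
    x0,y0,x1,y1=BOX[n]; s=600/(y1-y0) if n=="scene" else 4.7
    s=min(s,800/(x1-x0),600/(y1-y0))
    cv2.imwrite(f"pics/{n}0c.png",cv2.resize(im[y0:y1,x0:x1],None,fx=s,fy=s,interpolation=cv2.INTER_CUBIC)); print(s)
E
```

```text
scene cam [ 0.447 -0.78   1.269]
orange 158 [348.61 322.34] [array([348.2, 321.2]), array([22.1, 10.4]), np.float64(32.5)] [ 0.4756 -0.2489  0.144 ]
orange 141 [296.74 392.21] [array([296.3, 391.2]), array([23.9,  9.7]), np.float64(35.0)] [ 0.3785 -0.4032  0.144 ]
orall 190 [348.52 322.4 ] [array([348.4, 321.4]), array([23.3, 11.2]), np.float64(32.5)] [ 0.4754 -0.2491  0.144 ]
orall 180 [297.03 392.62] [array([296.6, 391.6]), array([25., 11.]), np.float64(34.7)] [ 0.3791 -0.404   0.144 ]
green 24 [357.21 373.04] [array([357.1, 372.9]), array([7.2, 3.1]), np.float64(33.7)] [ 0.501  -0.3103  0.016 ]
green 31 [352.71 379.1 ] [array([352.8, 379.1]), array([7.5, 3.8]), np.float64(31.0)] [ 0.4914 -0.3246  0.016 ]
red2 27 [383.67 335.  ] [array([383.6, 335. ]), array([7.2, 3.4]), np.float64(31.0)] [ 0.5598 -0.2162  0.016 ]
red2 33 [379.58 340.82] [array([379.6, 340.8]), array([7.4, 4.1]), np.float64(31.0)] [ 0.5504 -0.2311  0.016 ]
3.5294117647058822
top cam [ 0.273 -0.024  1.499]
orange 102 [391.12 211.77] [array([391.1, 211.8]), array([ 5.7, 17.7]), np.float64(32.0)] [ 0.4743 -0.2402  0.144 ]
orange 102 [454.89 250.64] [array([455. , 250.6]), array([ 5.7, 17.8]), np.float64(31.0)] [ 0.3761 -0.3969  0.144 ]
orall 141 [390.55 212.27] [array([390.6, 212.4]), array([ 7.3, 19.9]), np.float64(32.0)] [ 0.473  -0.2388  0.144 ]
orall 155 [453.85 250.87] [array([453.8, 251. ]), array([ 8.2, 19.7]), np.float64(31.0)] [ 0.3756 -0.3942  0.144 ]
green 22 [409.27 208.64] [array([409.2, 208.6]), array([3.1, 6.3]), np.float64(31.0)] [ 0.5017 -0.3105  0.016 ]
green 19 [415. 212.] [array([415., 212.]), array([2.8, 5.7]), np.float64(45.0)] [ 0.4923 -0.326   0.016 ]
red2 26 [374.58 187.62] [array([374.7, 187.6]), array([3.6, 6.7]), np.float64(26.6)] [ 0.5602 -0.2167  0.016 ]
red2 24 [380.29 190.79] [array([380.3, 190.9]), array([3.1, 6.7]), np.float64(26.6)] [ 0.5514 -0.2322  0.016 ]
4.7
```

View pics/top0c.png

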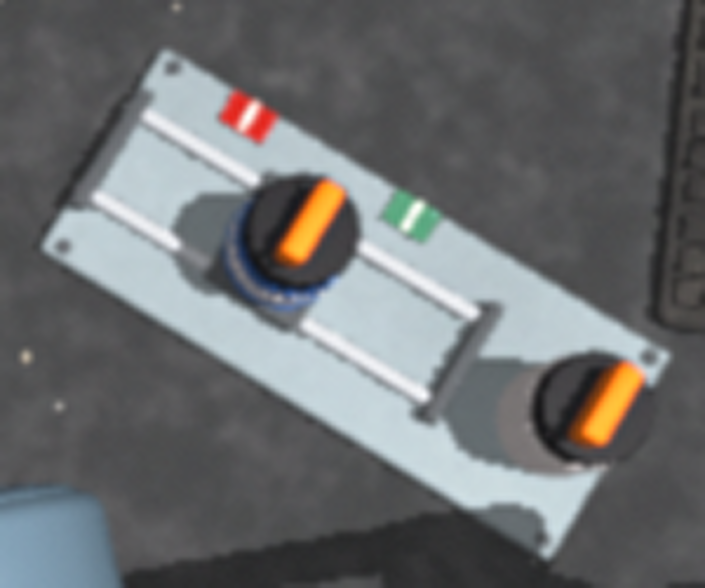

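View pics/scene0c.png

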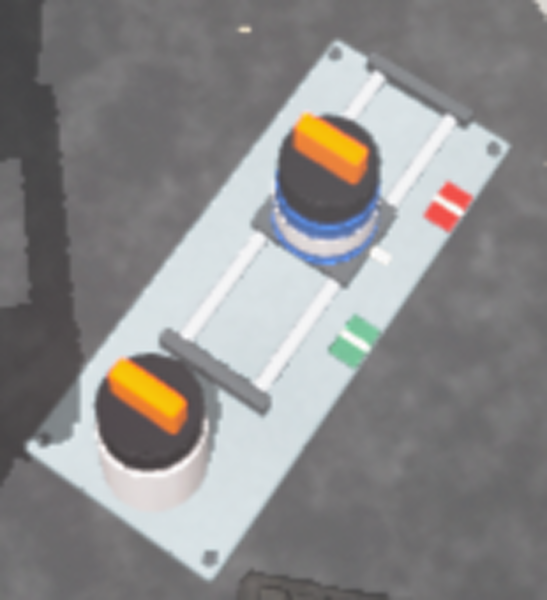

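The crops show the pointer in the scene view at about (363.0,352.5) and clear mark lines. The two views agree to about 2 mm on the marks.

```bash
cat >> h.py <<'E'
from scipy.spatial.transform import Rotation as Rn
def tool(): 
    o=ctrl.get_obs();return np.array(o["eef_pos"]),Rn.from_quat(np.roll(o["eef_rot"],-1)).as_matrix()
G=np.array([.4966,-.3179]);yd=np.array([.531,.847]);yd/=np.linalg.norm(yd);xd=np.array([yd[1],-yd[0]])
E
python3 - <<'E'
from h import *
p=plane("scene",(363.0,352.5),.021);a=p[:2]-.049*xd
print("pointer",p,"axis",a,"gap y",(G-p[:2])@yd)
print("bar top scene",plane("scene",(349.1,319.1),.144),tri((349.1,319.1),(391.12,211.77)))
A=np.array([.4743,-.2402])
print("mark dock x",(G-A)@xd,"gap",(G-A)@yd, "post", (np.array([.3761,-.3969])-A)@yd)
t,R=tool();print("tool delta",R.T@(np.r_[A,.2]-t))
ty=R[:2,1];print("rz",(np.arctan2(ty[1],ty[0])-np.arctan2(-yd[1],-yd[0])))
E
```

```text
pointer [ 0.51284912 -0.26337212  0.021     ] axis [ 0.47133304 -0.23734492] gap y -0.054830665905787807
bar top scene [ 0.47640405 -0.24144433  0.144     ] (array([ 0.47556444, -0.240466  ,  0.14148747]), np.float64(0.0018512885644096065))
mark dock x 0.06016575519880179 gap -0.05398760877606877 post -0.18492736129640824
tool delta [ 0.34366937 -0.16892011  0.00215983]
rz 0.9587867774420293
```

Units first: turns go in shares of 120 degrees. So 0.959 rad is 0.4579.

```bash
python3 jog.py '[[[0.05,-0.025,0],[0,0,0.0716],1],[[0.1,-0.05,0],[0,0,0.1432],1],[[0.15,-0.075,0],[0,0,0.2149],1],[[0.2,-0.1,0],[0,0,0.2865],1],[[0.25,-0.125,0],[0,0,0.3581],1],[[0.3,-0.15,0],[0,0,0.4297],1],[[0.3435,-0.169,0],[0,0,0.4579],1],[[0.3435,-0.169,0],[0,0,0.4579],1],[[0.3435,-0.169,0],[0,0,0.4579],1]]'
python3 - <<'E'
from h import *
t,R=tool();print(t,R.round(3),R.T@(np.r_[.4743,-.2402,.119]-t),ctrl.get_obs()["q"].round(2),ctrl.get_obs()["wrist_force"].round(1))
E
```

```text
time_s: 1.23
eef_pos: [0.4738, -0.2408, 0.2022]
eef_rot: [0.0, 0.961, -0.276, -0.0]
wrist_force: [-0.3, -0.2, 0.6]
opening: 1.001
grasp_force: 0.0
[ 0.4737904  -0.2407848   0.20218418] [[ 0.848 -0.53  -0.001]
 [-0.53  -0.848  0.   ]
 [-0.001  0.    -1.   ]] [ 0.00019755 -0.00079696  0.08318374] [-0.69  0.08  1.72 -0.    1.34  1.44] [-0.3 -0.2  0.6]
```

```bash
python3 jog.py '[[[0,0,0.03],[0,0,0],1],[[0,0,0.06],[0,0,0],1],[[0,0,0.083],[0,0,0],1],[[0,0,0.083],[0,0,0],1],[[0,0,0.083],[0,0,0],0],[[0,0,0.083],[0,0,0],0],[[0,0,0.083],[0,0,0],0],[[0,0,0.083],[0,0,0],0],[[0,0,0.083],[0,0,0],0],[[0,0,0.083],[0,0,0],0]]'
```

```text
time_s: 2.48
eef_pos: [0.4742, -0.2407, 0.1196]
eef_rot: [-0.0, 0.961, -0.276, -0.0]
wrist_force: [0.1, 0.2, -0.1]
opening: 0.003
grasp_force: 0.0
```

Run:
```python
from h import *
a=[]
for n in P:
    im=ctrl.camera(n);cv2.imwrite(f"pics/{n}1.png",im);x0,y0,x1,y1=BOX[n]
    a.append(cv2.resize(im[y0:y1,x0:x1],(400,600) if n=="scene" else (400,340)))
a[1]=cv2.copyMakeBorder(a[1],0,260,0,0,0)
cv2.imwrite("pics/c1.png",np.hstack(a));print(ctrl.get_obs()["opening"],ctrl.get_obs()["grasp_force"])
```

```text
7.628291661502025e-05 0.0
```

View pics/c1.png

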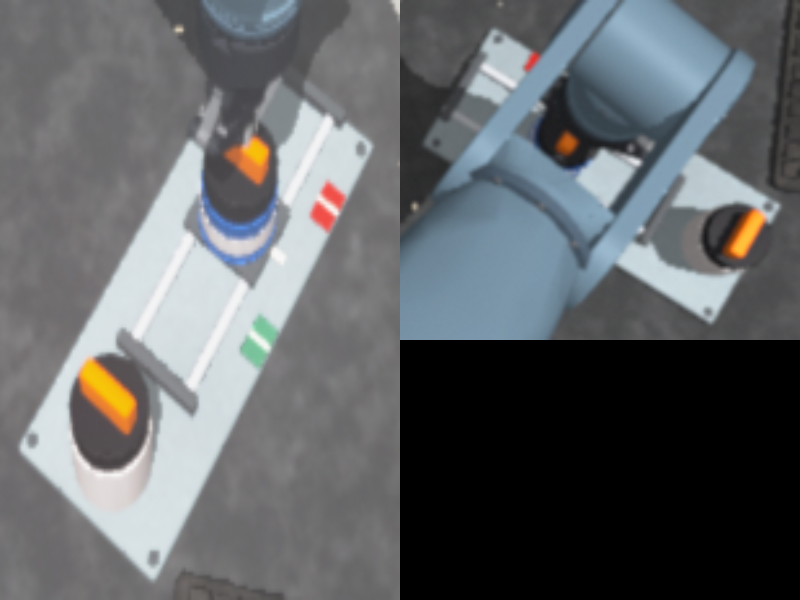

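The grip holds nothing (opening 0). In the crop the fingers sit up and left of the canister's bar. I'll project the TCP into both pictures and enlarge the area.

Run:
```python
from h import *
t,R=tool();print(t)
for n in P: print(n,proj(n,t).round(1),proj(n,t-.019*R[:,2]).round(1),"bar top ctr",proj(n,np.r_[.4743,-.2402,.144]).round(1), [ (b[0],b[1]) for b in blobs(cv2.imread(f"pics/{n}1.png"),*C["orall"],BOX[n])])
im=cv2.imread("pics/scene1.png")[285:375,310:400];cv2.imwrite("pics/c2.png",cv2.resize(im,(600,600),interpolation=cv2.INTER_CUBIC))
```

```text
[ 0.47422991 -0.24067545  0.11954828]
scene [347.6 323.7] [348.  319.8] bar top ctr [348.1 318.5] [(np.int32(122), array([351.98, 324.99])), (np.int32(177), array([296.99, 392.66]))]
top [389.8 213.2] [391.  212.1] bar top ctr [391.1 211.8] [(np.int32(47), array([387.23, 217.49])), (np.int32(156), array([453.82, 250.87]))]
```

View pics/c2.png

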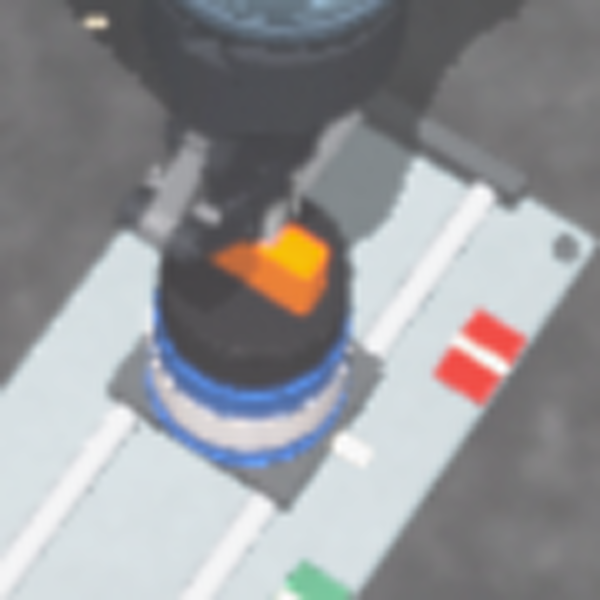

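```bash
python3 jog.py '[[[0,0,-0.04],[0,0,0],0],[[0,0,-0.08],[0,0,0],0],[[0,0,-0.08],[0,0,0],0],[[0,0,-0.08],[0,0,0],0]]'
python3 - <<'E'
from h import *
t,R=tool();a=[]
for n in P:
    im=ctrl.camera(n);cv2.imwrite(f"pics/{n}2.png",im);u=proj(n,t);print(n,u, [proj(n,t+s*.05*R[:,1]-.05*R[:,2]).round() for s in(1,-1)])
    c=np.r_[350,310] if n=="scene" else np.r_[392,212]
    o=c-40;cr=cv2.resize(im[o[1]:o[1]+80,o[0]:o[0]+80],(400,400),interpolation=cv2.INTER_CUBIC)
    q=((u-o+.5)*5).astype(int);cv2.drawMarker(cr,tuple(map(int,q)),(255,0,255),cv2.MARKER_CROSS,14,1);a.append(cr)
a=np.hstack(a);cv2.imwrite("pics/c3.png",(255*(a/255.)**.7).astype(np.uint8))
for n in P: print("start TCP",n,proj(n,np.r_[.2232,-.5293,.2018]))
E
```

```text
time_s: 3.08
eef_pos: [0.4739, -0.2405, 0.1991]
eef_rot: [-0.0, 0.961, -0.276, -0.0]
wrist_force: [-0.6, -0.6, -0.5]
opening: 0.005
grasp_force: 0.0
scene [348.94175402 306.75595393] [array([335., 314.]), array([364., 277.])]
top [394.84357224 208.49380766] [array([417., 216.]), array([380., 194.])]
start TCP scene [202.37215891 446.74723349]
start TCP top [519.49110884 313.07286511]
```

View pics/c3.png

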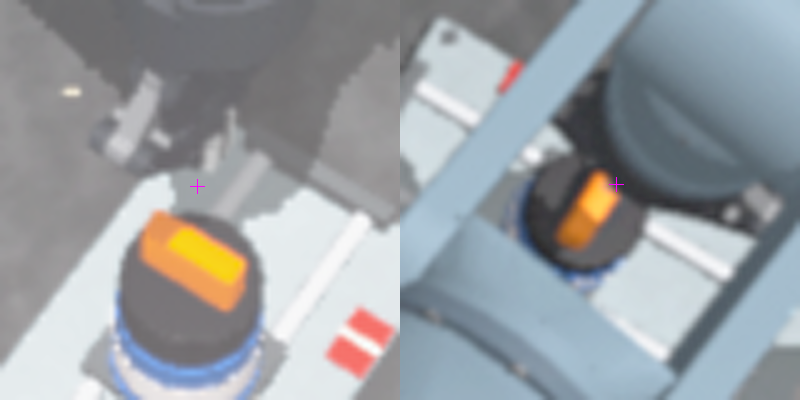

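The gripper is now raised. The shut fingertips (near (205,170) in the left crop) appear 15–20 mm short of the projected TCP cross at (197,185). I'll find the offset by touch, lowering the shut fingers gently onto the bar top.

```bash
python3 jog.py '[[[0,0,0.04],[0,0,0],0],[[0,0,0.07],[0,0,0],0],[[0,0,0.08],[0,0,0],0],[[0,0,0.08],[0,0,0],0]]'; python3 jog.py '[[[0,0,0.004],[0,0,0],0],[[0,0,0.004],[0,0,0],0]]'|grep -E "eef_pos|force"
```

```text
time_s: 3.68
eef_pos: [0.4737, -0.2404, 0.1188]
eef_rot: [-0.0, 0.961, -0.276, -0.001]
wrist_force: [0.2, -0.6, 0.6]
opening: -0.003
grasp_force: 0.0
eef_pos: [0.4747, -0.2411, 0.1163]
wrist_force: [-0.1, 0.9, -0.5]
grasp_force: 0.0
```

```bash
for i in 1 2 3; do python3 jog.py '[[[0,0,0.003],[0,0,0],0],[[0,0,0.003],[0,0,0],0]]'|grep -E "eef_pos|wrist|opening"; done
```

```text
eef_pos: [0.475, -0.2414, 0.1153]
wrist_force: [-5.5, 3.4, 13.8]
opening: 0.004
eef_pos: [0.4753, -0.2416, 0.1152]
wrist_force: [-12.1, 8.7, 34.7]
opening: -0.001
eef_pos: [0.4757, -0.2419, 0.1151]
wrist_force: [-20.4, 14.5, 56.9]
opening: -0.003
```

Contact came at a reported z of 0.115, which suggests the real fingertips are about 29 mm short. I'll back off, open, go lower (open fingers straddle the cap either way) and close.

```bash
python3 jog.py '[[[0,0,-0.03],[0,0,0],0],[[0,0,-0.05],[0,0,0],1],[[0,0,-0.05],[0,0,0],1],[[0,0,-0.05],[0,0,0],1],[[0,0,-0.05],[0,0,0],1],[[0,0,-0.05],[0,0,0],1],[[0,0,-0.05],[0,0,0],1]]'
python3 - <<'E'
from h import *
t,R=tool();a=[]
for n in P:
    im=ctrl.camera(n);cv2.imwrite(f"pics/{n}3.png",im);u=proj(n,t)
    c=np.r_[350,310] if n=="scene" else np.r_[392,212]
    o=c-40;cr=cv2.resize(im[o[1]:o[1]+80,o[0]:o[0]+80],(400,400),interpolation=cv2.INTER_CUBIC)
    q=((u-o+.5)*5).astype(int);cv2.drawMarker(cr,tuple(map(int,q)),(255,0,255),cv2.MARKER_CROSS,14,1);a.append(cr)
a=np.hstack(a);cv2.imwrite("pics/c4.png",(255*(a/255.)**.6).astype(np.uint8));print(R.T@(np.r_[.4743,-.2402,.095]-t))
E
```

```text
time_s: 5.55
eef_pos: [0.474, -0.2406, 0.1561]
eef_rot: [-0.0, 0.961, -0.276, -0.0]
wrist_force: [-0.3, -0.6, -0.5]
opening: 1.002
grasp_force: 0.0
[ 4.64021750e-05 -4.88872107e-04  6.10978730e-02]
```

View pics/c4.png

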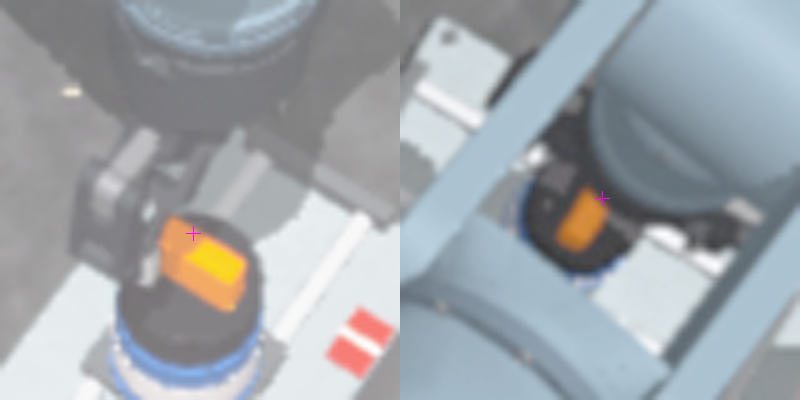

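Run:
```python
from h import *
t,R=tool()
for off in(0,.013,.03,.042):
    print(off,[((proj("scene",t+R@np.r_[x,y,-off])-[310,270]+.5)*5).round() for x in(-.011,.011) for y in(.0425,.057)])
    print("  top",[((proj("top",t+R@np.r_[x,y,-off])-[352,172]+.5)*5).round()+[400,0] for x in(0,) for y in(-.05,.05)])
print(R.round(2))
```

```text
0 [array([114., 296.]), array([ 94., 323.]), array([159., 325.]), array([139., 352.])]
  top [array([516., 145.]), array([690., 251.])]
0.013 [array([114., 283.]), array([ 94., 310.]), array([159., 312.]), array([139., 339.])]
  top [array([520., 141.]), array([695., 247.])]
0.03 [array([115., 265.]), array([ 94., 292.]), array([161., 294.]), array([140., 321.])]
  top [array([524., 135.]), array([702., 243.])]
0.042 [array([116., 252.]), array([ 95., 279.]), array([161., 281.]), array([141., 309.])]
  top [array([528., 130.]), array([706., 239.])]
[[ 0.85 -0.53 -0.  ]
 [-0.53 -0.85  0.  ]
 [-0.   -0.   -1.  ]]
```

The open fingertip, at about (150,285) in the crop, matches tips about 29 mm or more short of the reported TCP. That fits the touch at 0.115, so I'll grip at a reported z of 0.092.

```bash
python3 jog.py '[[[0,0,0.03],[0,0,0],1],[[0,0,0.055],[0,0,0],1],[[0,0,0.064],[0,0,0],1],[[0,0,0.064],[0,0,0],1]]'|grep -E "pos|wrist"; python3 jog.py '[[[0,0,0],[0,0,0],0],[[0,0,0],[0,0,0],0],[[0,0,0],[0,0,0],0],[[0,0,0],[0,0,0],0],[[0,0,0],[0,0,0],0],[[0,0,0],[0,0,0],0]]'
```

```text
eef_pos: [0.474, -0.2406, 0.0924]
wrist_force: [0.8, -0.7, 0.4]
time_s: 6.9
eef_pos: [0.4746, -0.2411, 0.0931]
eef_rot: [0.0, 0.961, -0.276, 0.0]
wrist_force: [-0.9, 0.3, 4.0]
opening: 0.148
grasp_force: 58.9
```

Gripped: opening 0.148, which is about the bar's 14 mm. Next I'll slide about 54 mm along tool +y (dock −y).

```bash
python3 jog.py '[[[0,0.01,0],[0,0,0],0],[[0,0.02,0],[0,0,0],0],[[0,0.03,0],[0,0,0],0],[[0,0.04,0],[0,0,0],0],[[0,0.05,0],[0,0,0],0],[[0,0.0545,0],[0,0,0],0],[[0,0.0545,0],[0,0,0],0]]'
python3 - <<'E'
from h import *
im=ctrl.camera("scene");cv2.imwrite("pics/scene4.png",im)
g=blobs(im,*C["green"],BOX["scene"],10);print(g)
cv2.imwrite("pics/c5.png",cv2.resize(im[325:405,310:400],(675,600),interpolation=cv2.INTER_CUBIC))
E
```

```text
time_s: 7.78
eef_pos: [0.4455, -0.2874, 0.0931]
eef_rot: [0.0, 0.961, -0.277, 0.0]
wrist_force: [-0.6, 0.9, 6.4]
opening: 0.146
grasp_force: 59.1
[(np.int32(26), array([357.27, 372.96]), ((357.19232177734375, 372.9615478515625), (7.488452911376953, 3.0508511066436768), 33.6900634765625)), (np.int32(32), array([352.69, 379.16]), ((352.7307434082031, 379.15386962890625), (7.488452911376953, 3.882901668548584), 33.6900634765625))]
```

View pics/c5.png

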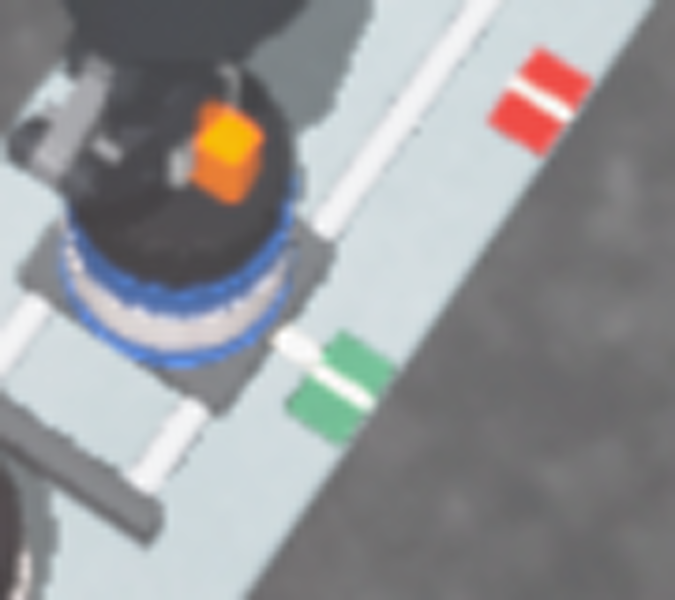

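The pointer tip (315,360) lines up with the white line running from (330,375) to (370,402). Next I'll probe the turn gently, starting one way.

```bash
cat > st.py <<'E'
from bench import ctrl
import numpy as np
o=ctrl.get_obs();q=o["eef_rot"];print(o["time_s"],"torque",np.round(o["torque"],2),"F",np.round(o["wrist_force"],1),"yaw",round(2*np.arctan2(q[2],q[1]),3),"open",round(o["opening"],3),"grip",round(o["grasp_force"],1),"q6",round(o["q"][5],2),"pos",np.round(o["eef_pos"],4))
E
python3 st.py; python3 jog.py '[[[0,0,0],[0,0,0.0143],0],[[0,0,0],[0,0,0.0286],0],[[0,0,0],[0,0,0.043],0],[[0,0,0],[0,0,0.043],0]]'>/dev/null; python3 st.py
```

```text
7.825 torque [ 0.14 -0.06 -0.04] F [ 0.2 -0.2  4.8] yaw -0.56 open 0.153 grip 59.1 q6 1.33 pos [ 0.4455 -0.2874  0.0931]
8.325 torque [ 0.14  0.01 -0.09] F [-0.5  1.7  5.7] yaw -0.65 open 0.15 grip 59.2 q6 1.42 pos [ 0.4455 -0.2872  0.0931]
```

Converted, 0.06 rad is 0.0286.

```bash
python3 jog.py '[[[0,0,0],[0,0,0.0143],0],[[0,0,0],[0,0,0.0286],0],[[0,0,0],[0,0,0.0286],0]]'>/dev/null; python3 st.py
```

```text
8.7 torque [ 0.22 -0.07 -0.04] F [0.2 2.5 5.2] yaw -0.71 open 0.151 grip 59.2 q6 1.48 pos [ 0.4456 -0.2871  0.0931]
```

Converted, 0.03 rad is 0.0143.

```bash
python3 jog.py '[[[0,0,0],[0,0,0.0095],0],[[0,0,0],[0,0,0.0143],0],[[0,0,0],[0,0,0.0143],0]]'>/dev/null; python3 st.py
```

```text
9.075 torque [ 0.22 -0.06  0.01] F [-0.2  0.7  5.9] yaw -0.74 open 0.15 grip 59.2 q6 1.51 pos [ 0.4456 -0.2871  0.0931]
```

Converted, 0.06 rad is 0.0286.

```bash
python3 jog.py '[[[0,0,0],[0,0,0.0095],0],[[0,0,0],[0,0,0.0191],0],[[0,0,0],[0,0,0.0286],0],[[0,0,0],[0,0,0.0286],0]]'>/dev/null; python3 st.py
```

```text
9.575 torque [ 0.29  0.01 -0.  ] F [0.1 2.1 6.7] yaw -0.8 open 0.149 grip 59.2 q6 1.57 pos [ 0.4455 -0.287   0.093 ]
```

It turns freely past 0.2 rad, so this is the loosening direction. I'll continue to about 1.2 rad.

Converted, 0.85 rad is 0.4058.

```bash
python3 jog.py '[[[0,0,0],[0,0,0.0477],0],[[0,0,0],[0,0,0.0955],0],[[0,0,0],[0,0,0.1432],0],[[0,0,0],[0,0,0.191],0],[[0,0,0],[0,0,0.2387],0],[[0,0,0],[0,0,0.2865],0],[[0,0,0],[0,0,0.3342],0],[[0,0,0],[0,0,0.382],0],[[0,0,0],[0,0,0.4058],0],[[0,0,0],[0,0,0.4058],0]]'>/dev/null; python3 st.py; python3 jog.py '[[[0,0,0],[0,0,0.0239],0],[[0,0,0],[0,0,0.0477],0],[[0,0,0],[0,0,0.0477],0]]'>/dev/null; python3 st.py
```

```text
10.825 torque [ 0.6  -0.17 -0.08] F [2.3 4.5 7. ] yaw 4.632 open 0.153 grip 59.3 q6 2.42 pos [ 0.4458 -0.2864  0.0931]
11.2 torque [ 0.66 -0.22 -0.09] F [1.6 3.  7.3] yaw 4.533 open 0.148 grip 59.3 q6 2.52 pos [ 0.4458 -0.2864  0.0931]
```

Converted, 0.04 rad is 0.0191.

```bash
python3 jog.py '[[[0,0,0],[0,0,0.0095],0],[[0,0,0],[0,0,0.0191],0],[[0,0,0],[0,0,0.0191],0]]'>/dev/null; python3 st.py; python3 jog.py '[[[0,0,-0.001],[0,0,0],0],[[0,0,-0.002],[0,0,0],0],[[0,0,-0.003],[0,0,0],0],[[0,0,-0.003],[0,0,0],0]]'>/dev/null; python3 st.py
```

```text
11.575 torque [ 0.56 -0.2   0.08] F [0.7 4.  6.1] yaw 4.493 open 0.152 grip 59.3 q6 2.56 pos [ 0.4458 -0.2864  0.0931]
12.075 torque [ 0.54 -0.65 -0.02] F [ 2.9  2.9 -4.2] yaw 4.493 open 0.148 grip 58.5 q6 2.56 pos [ 0.445  -0.2865  0.0951]
```

```bash
python3 jog.py '[[[0,0,-0.002],[0,0,0],0],[[0,0,-0.004],[0,0,0],0],[[0,0,-0.004],[0,0,0],0]]'>/dev/null; python3 st.py
```

```text
12.45 torque [ 0.68 -0.32  0.02] F [ 2.1  3.6 -0.6] yaw 4.493 open 0.151 grip 59.0 q6 2.56 pos [ 0.4452 -0.287   0.1   ]
```

It is unlocked and lifting freely, so I'll lift it clear.

```bash
python3 jog.py '[[[0,0,-0.01],[0,0,0],0],[[0,0,-0.02],[0,0,0],0],[[0,0,-0.03],[0,0,0],0],[[0,0,-0.04],[0,0,0],0],[[0,0,-0.055],[0,0,0],0],[[0,0,-0.07],[0,0,0],0],[[0,0,-0.08],[0,0,0],0],[[0,0,-0.08],[0,0,0],0],[[0,0,-0.08],[0,0,0],0],[[0,0,-0.08],[0,0,0],0]]'>/dev/null; python3 st.py
python3 - <<'E'
from h import *
im=ctrl.camera("scene");cv2.imwrite("pics/scene5.png",im)
cv2.imwrite("pics/c6.png",cv2.resize(im[270:430,260:420],(600,600),interpolation=cv2.INTER_CUBIC))
E
```

```text
13.7 torque [-0.02 -0.    0.04] F [ 0.3 -0.8 -0.7] yaw 4.493 open 0.15 grip 59.0 q6 2.56 pos [ 0.4449 -0.2866  0.1789]
```

View pics/c6.png

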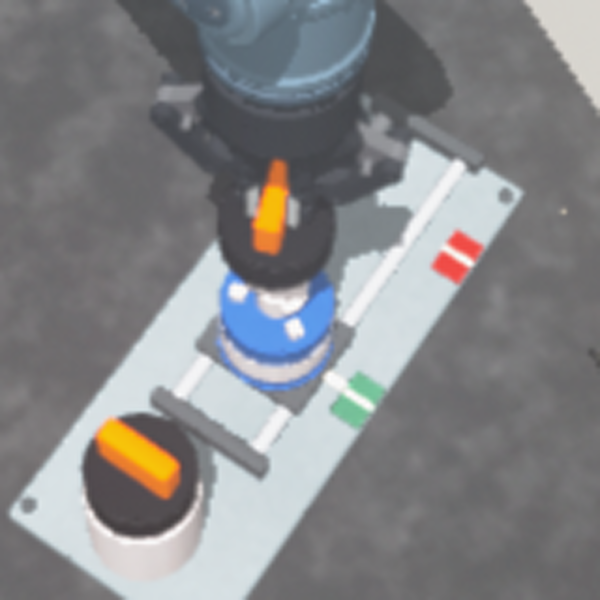

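The cap is held level about 85 mm above the shoulder, at (275,240) in the crop, and the white neck is exposed. The pointer near (335,378) still lines up with the green mark's line, and the spare cap is on its post.

```bash
python3 -c "
from bench import ctrl
print(ctrl.hand_in())"
```

```text
the job is handed in; nothing more can be done
None
```

The job is handed in, but no verdict came back: the canister stands at the green mark, its cap is unscrewed and held about 85 mm above the shoulder, and the spare cap is still on its post, though my touch probe for the finger offset pressed about 57 N on the cap's bar.

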